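# Lock the microscope's stage plate with a flat driver

### The arm

A 6-joint arm with a two-finger parallel gripper is mounted at the origin on the work surface. World frame = base frame: x ahead of the robot, y to its left, z up, the work surface at z = 0. Lengths are in m, angles in rad, forces in N, time in s.
With the tool pointing down it reaches from about 0.425 to 0.95 m from the base axis. Payload 3.5 kg.
Tool frame: the origin (TCP) lies midway between the tips of the shut fingers; the grasp point (between the pads) lies 19 mm behind it; z points along the fingers, y is the line along which they close (so a half turn about z gives the same grasp; the last joint's range is limited). The gripper opens to 85 mm and grips with 20 to 120 N. Pads are 22 mm wide; open, the fingers measure 114 mm over their backs; the gripper's body (76 mm by 85 mm) begins 54 mm behind the grasp point. The pads swing forward as they close: fully open they stand 13 mm farther back than shut.
Start: joints at [-1.308, 0.286, 1.577, -0, 1.279, -0.15], TCP at [0.271, -0.618, 0.231] pointing down, gripper open.
Joint ranges: [-2.77, 2.77], [-0.9, 2.22], [0.21, 2.48], [-1.53, 4.67], [0.24, 2.81], [-2.84, 2.84]. Speed limits (rad/s): [2.79, 2.79, 3.14, 3.14, 3.14, 3.14].

### API

Orientations are given as a unit quaternion [x, y, z, w].
In Python, from plant import ctrl, cams, order gives the robot as it stands.
- The arm moves only by the tool move_arm, never from a script. Its argument "plan" is one flat list of numbers, 7 for each row, row after row: the shift along the world's x, y, z in mm, then the turn, a rotation vector about the world's x, y, z in degrees, then the finger opening in mm, from 0 to 85.4. A call has 1 to 12 rows; each row shifts and turns the commanded pose from where the row before left it; what a row does not reach is not made up. A row lasts 1/10 s, in which the tool goes at most 50 mm and 8.59 degrees, less where a joint would pass 70% of its speed; a pose out of reach is approached as far as the arm can. A call is refused whole if a number of a shift passes 50 or a number of a turn 8.59, either way. A call with a gripper value outside its range is refused whole. The fingers move at their own pace and stop on an object; "newtons" is the grip in N (left out, the last holds). Time passes only in rows, so rows that do not move let the fingers close. It gives the time, the measured TCP pose, the force, the opening and the grip force at its end, in the units of the state.
- ctrl.get_state(): the state, without advancing time (a new reading comes with each control period).
- cams.read_camera(name): name is "side" or "top"; returns a dict with "color" (400x640x3 uint8, red, green, blue), "fov_y" (degrees; the focal length in pixels is half the picture's height over the tangent of half this angle, whatever the lens; pixels are square), "cx", "cy" (the principal point, pixels), "origin" and "orientation" of the camera in the world. Camera axes: x right, y up, looking along -z (the intrinsics and any distortion apply to the point x, -y, -z); pixel columns grow to the right and rows downward; lengths in m; the calibration is good to about 2 mm. A picture is of the moment at which its call begins. There is no depth.
- order.sign_off(): hands the job in; it is judged then, once.
The state is a dict: "time": time; "qpos": joint angles; "dq": joint speeds; "joint_efforts": joint torques, N m; "eef_pos": TCP position; "tcp_rot": TCP orientation; "contact_force": force on the tool from outside, world axes, zero at the start; "wrist_torque": the same for the moment, N m; "opening": opening from 0.0 (shut) to 1.0 (fully open); "finger_force": force on a finger pad.
Only numpy, scipy, OpenCV 4.12 (cv2) and the standard library are available. Lean on these libraries where they do the work, as an engineer would, in place of code of your own. Each camera call takes 0.05 s, during which the arm holds its last target. There are 200 camera calls.

### The job

Lock the microscope's stage plate: take the flat screwdriver out of its stand, set its blade fully into the slot of the brass lock screw, press the screw in lightly against its spring and, keeping it pressed with the blade seated, turn it clockwise until you feel its stop and nip it up snug there, to between 0.15 and 0.2 newton metres, without straining it or driving its spring to the bottom. Then put the driver back upright and fully home in its stand. Do not touch the microscope with the gripper, and leave everything else where it is.

Things in the scene. Friction and masses are not known exactly. Their poses are not given: they have to be found in the camera images.
- microscope: Fixed cream base of a stereo microscope, head taken off, 230 (x) x 150 (y), deck 50 above the bench. Origin at the centre of its underside. On its line y=0: the lock screw at x=-75; the black round stage plate (diameter 94, centre x=+10, top 53 high); a steel post (diameter 18, top 218 above the bench) at x=+90.
- slot (a point): Centre of the slot's mouth in the top face of the upright brass lock screw (head diameter 30, top 68 above the bench when up; red keeper tongue under it reaching 47 from its axis). The slot runs along this point's x axis right across the head; 4.5 wide, 6 deep, level floor, 0.7 chamfers. z points up. The point turns and sinks with the screw. See stage_plate for how far it turns.
- stage_plate (a point): Centre of the stage plate's top; x axis as the microscope's. The lock screw starts with the slot's x axis 0 to 0.8 rad clockwise (seen from above) from this x axis and turns clockwise to a firm stop, somewhere 1.37 to 1.77 rad clockwise from it, different each time: it must be felt. Turning takes about 0.04 N m, and it stays where left. Snug at the stop is 0.15 to 0.2 N m; 0.3 strains it.
- lock_press (a joint): How far the sprung lock screw is pressed down, in m: 0 up, 0.003 at the bottom. The spring needs about 3 N to begin to move and 7.5 N at the bottom; below that it is rigid. It springs up when released.
- stand_hole (a point): Centre of the mouth of the round upright through-hole (diameter 18, 1.5 chamfer, in a plate 16 thick, open below) in the top of the fixed blue driver stand (80 x 70, 74 tall). z points up.
- driver: Flat screwdriver (about 120 g) standing blade down in the stand, its collar on the stand's top. Origin: middle of the blade's tip edge; z up the shank; x along the blade's width. Blade 14 wide (x), 3 thick (y), 14 long; shank diameter 11 to z=66; black collar diameter 30, z=66 to 71; orange square handle 24 x 24, flats facing x and y, z=71 to 150. Centre of mass near z=95.
- driver_tip (a point): The middle of the blade's tip edge (the driver's origin); 66 below the stand hole's mouth when the driver stands home.
- jar: Bystander: amber glass jar with white lid, diameter 72, 95 tall. Origin at the centre of its underside.
- beaker: Bystander: empty glass beaker, diameter 66, 85 tall. Origin at the centre of its underside.
- flask: Bystander: green conical flask, base diameter 80, 108 tall. Origin at the centre of its underside.
- notebook: Bystander: closed spiral notebook, 150 x 110 x 13, lying flat. Origin at the centre of its underside.
- pipette: Bystander: clear pipette tube with red bulb, lying, about 250 long, 18 high. Origin at the centre of its underside.
- spare_plate: Bystander: white spare stage plate, disc of diameter 94, 5 thick, lying flat. Origin at the centre of its underside.
Not all that is in view belongs to the job. What is shaped like the part that bears stand_hole but red is not meant. Of the things like the driver, leave any that is white; of the rest the larger one is meant.

How it is judged:
By the outcome, as a careful person would: the job done as asked, in the order asked, and still so for the second after the job is handed in, with the robot touching nothing.
It also fails if it takes over 72 s, if anything falls off the work surface, if the arm or the gripper's body presses on something with over 40 N, if the wrist force passes 120 N, or if a joint passes its speed limit or range.

## Working session

There is one attempt and no reset: what is moved stays moved. The work goes in short steps, Python scripts to look and compute and a tool call to move; the robot and the scene stay as the last step left them, time stands still between calls to the robot, and variables do not carry over. Pictures are saved under pics/ and viewed, at most 10 in all, crops included, and the job is handed in when it is done.

Besides the shell and the picture viewer there is one more tool, called after "Request:" by a JSON object that holds its "method" and its "body". move_arm: Moves the arm, as the interface text tells. Its arguments: {"type":"object","properties":{"plan":{"type":"array","items":{"type":"number"}},"newtons":{"type":"number"}},"required":["plan"]}

```bash
ls; mkdir -p pics
python3 - <<'E'
from plant import ctrl,cams
import cv2
for n in("side","top"):
    d=cams.read_camera(n)
    cv2.imwrite(f"pics/{n}0.png",d["color"][:,:,::-1])
    print(n,{k:v for k,v in d.items() if k!="color"})
print(ctrl.get_state())
E
```

```text
pics
side {'fov_y': 43.06537847112221, 'cx': 308.3987955267329, 'cy': 190.94381156462856, 'origin': array([-0.0341058 ,  1.20672951,  0.97056848]), 'orientation': array([-0.10317088,  0.4574251 ,  0.86294187, -0.18828004])}
top {'fov_y': 44.29130250018193, 'cx': 312.2468956275051, 'cy': 202.39053862095838, 'origin': array([ 0.2926048 , -0.0124836 ,  1.59319282]), 'orientation': array([ 0.05455556, -0.05441516, -0.69778621,  0.71214962])}
{'time': 0.1, 'qpos': array([-1.30800036e+00,  2.87111526e-01,  1.57804512e+00,  1.58983931e-05,
        1.27859685e+00, -1.50017225e-01]), 'dq': array([-0.00010597, -0.00147584, -0.00309836, -0.00045627,  0.0002022 ,
       -0.00081368]), 'joint_efforts': array([ 3.35010373e-04, -4.07298410e+01, -2.93699884e+01, -1.85096146e-04,
        3.41922365e-03, -6.63783609e-06]), 'eef_pos': array([ 0.27066454, -0.61770414,  0.23005467]), 'tcp_rot': array([ 9.78773579e-01,  2.04941734e-01, -5.32941643e-05, -1.07913014e-03]), 'contact_force': array([0.27918412, 0.05774625, 0.13754791]), 'wrist_torque': array([-0.0130923 , -0.01014141,  0.00169546]), 'finger_force': 0.0, 'opening': 0.9962188553106291}
```

View pics/side0.png

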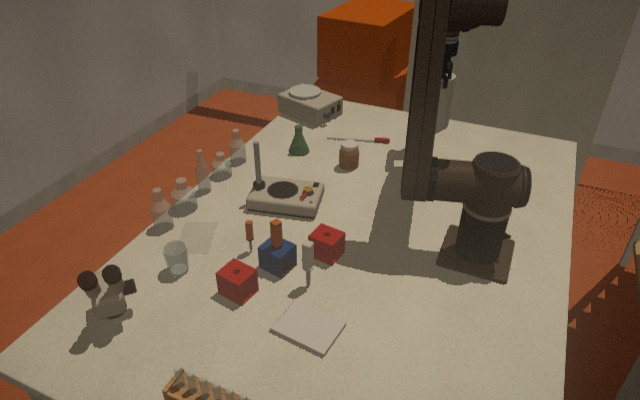

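View pics/top0.png

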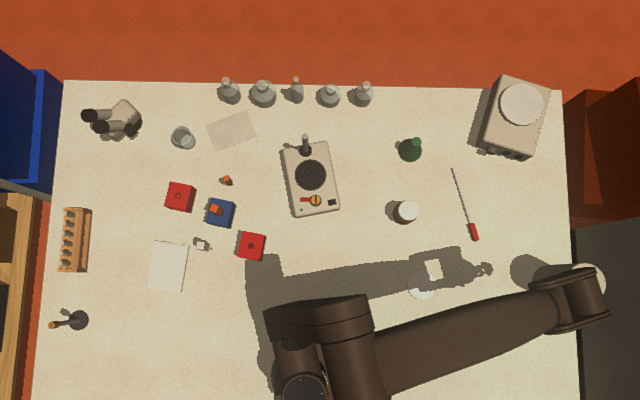

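The blue stand with the orange driver is at top (220,212) and side (277,245). The microscope is at top (312,180), with its brass screw near (316,200). I'll view closer crops of both.

```bash
cat > h.py <<'E'
import numpy as np,cv2
from scipy.spatial.transform import Rotation as R
def cam(d):
    h=d["color"].shape[0]; f=h/2/np.tan(np.radians(d["fov_y"])/2)
    return f,d["cx"],d["cy"],np.array(d["origin"]),R.from_quat(d["orientation"]).as_matrix()
def proj(d,P):
    f,cx,cy,o,M=cam(d); q=(np.atleast_2d(P)-o)@M
    return np.c_[cx-f*q[:,0]/q[:,2],cy+f*q[:,1]/q[:,2]]
def unp(d,uv,z):
    f,cx,cy,o,M=cam(d); uv=np.atleast_2d(uv).astype(float)
    r=np.c_[(uv[:,0]-cx)/f,-(uv[:,1]-cy)/f,-np.ones(len(uv))]@M.T
    return o+r*((z-o[2])/r[:,2])[:,None]
E
python3 - <<'E'
import cv2
t=cv2.imread("pics/top0.png");s=cv2.imread("pics/side0.png")
cv2.imwrite("pics/tc.png",cv2.resize(t[130:250,190:350],None,fx=5,fy=5,interpolation=cv2.INTER_CUBIC))
cv2.imwrite("pics/sc.png",cv2.resize(s[170:280,220:350],None,fx=5,fy=5,interpolation=cv2.INTER_CUBIC))
E
```

```text
(no output)
```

View pics/tc.png

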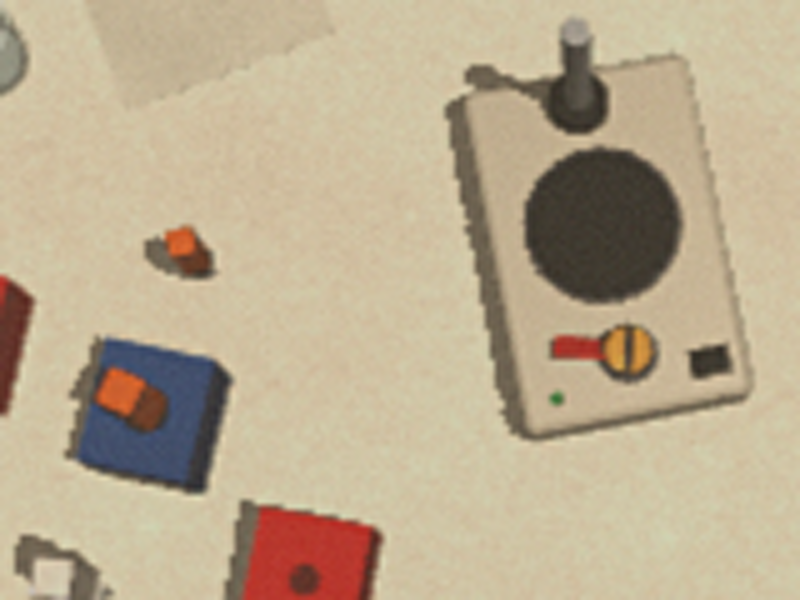

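View pics/sc.png

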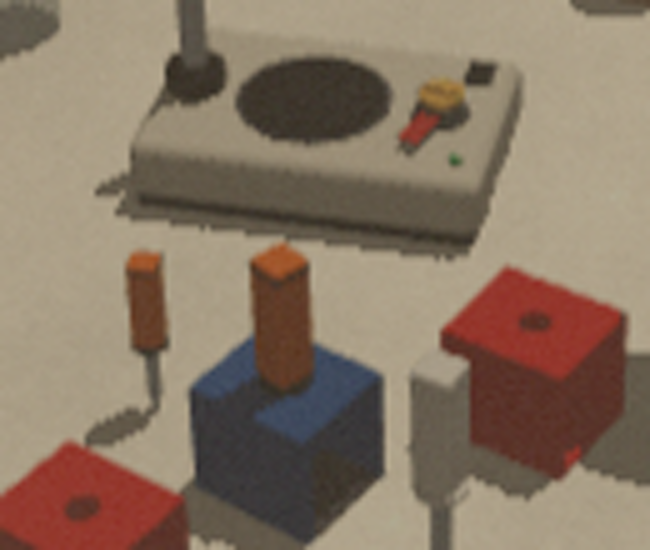

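Top crop: screw at (628,352) with its slot nearly vertical in the image, stage plate at (603,225), stand top centred near (147,412), driver handle top at (122,393). Side crop: handle top at (280,262), screw at (441,95). Now to turn these into positions.

```bash
cat > m.py <<'E'
import numpy as np,cv2
from plant import cams
from h import *
T=cams.read_camera("top");S=cams.read_camera("side")
t=lambda p:(np.array(p,float)+.5)/5-.5+[190,130]
s=lambda p:(np.array(p,float)+.5)/5-.5+[220,170]
def tri(a,b):
    A=[];B=[]
    for d,uv in((T,a),(S,b)):
        p=unp(d,uv,0)[0];o=cam(d)[3];v=p-o;v/=np.linalg.norm(v);Q=np.eye(3)-np.outer(v,v);A.append(Q);B.append(Q@o)
    x=np.linalg.solve(sum(A),sum(B));return x.round(4)
print("stand corners",unp(T,t([(105,340),(217,362),(187,487),(78,458)]),.074).round(4)[:,:2], unp(T,t([(105,340),(217,362),(187,487),(78,458)]),.074).mean(0))
print("stand corners side",unp(S,s([(192,385),(250,335),(383,378),(303,442)]),.074).round(4)[:,:2])
print("handle top T",unp(T,t([(112,367),(150,383),(135,418),(95,403)]),.158).round(4)[:,:2],unp(T,t([(112,367),(150,383),(135,418),(95,403)]),.158).mean(0))
print("handle S",unp(S,s([(251,263),(281,245),(308,260),(277,281)]),.158).mean(0),"tri",tri(t((122,393)),s((280,262))))
# segmentation of colours
def seg(d,box,f):
    x0,y0,x1,y1=box;h=cv2.cvtColor(d["color"],cv2.COLOR_RGB2HSV)[y0:y1,x0:x1].astype(int)
    m=f(h);ys,xs=np.nonzero(m);return np.array([xs.mean()+x0,ys.mean()+y0]),len(xs)
br=lambda h:(h[...,0]>13)&(h[...,0]<24)&(h[...,1]>140)&(h[...,2]>110)
for d,b,n in((T,(305,190,325,210),"T"),(S,(295,180,320,197),"S")):
    c,k=seg(d,b,br);print("brass",n,c,k,unp(d,c,.068).round(4))
bk=lambda h:(h[...,2]<75)
for d,b,n in((T,(292,157,330,192),"T"),(S,(265,179,302,203),"S")):
    c,k=seg(d,b,bk);print("plate",n,c,k,unp(d,c,.053).round(4))
sl=unp(T,t([(630,327),(628,377)]),.068);v=sl[0]-sl[1];print("slot dir deg",np.degrees(np.arctan2(v[1],v[0])),sl.mean(0))
print("scope corners",unp(T,t([(468,95),(685,57),(748,388),(530,435)]),.05).round(4)[:,:2])
E
python3 m.py
```

```text
stand corners [[0.5375 0.3089]
 [0.525  0.2381]
 [0.4461 0.2532]
 [0.4628 0.3218]] [0.49285131 0.28048768 0.074     ]
stand corners side [[0.5381 0.3071]
 [0.5298 0.2563]
 [0.4461 0.2589]
 [0.4618 0.3232]]
handle top T [[0.5079 0.2861]
 [0.4988 0.2632]
 [0.4778 0.271 ]
 [0.4862 0.295 ]] [0.49266139 0.27885154 0.158     ]
handle S [0.49172353 0.28587666 0.158     ] tri [0.4937 0.2806 0.1536]
brass T [315.14814815 199.55555556] 54 [[ 0.539  -0.0187  0.068 ]]
brass S [307.5 188.6] 30 [[ 0.5385 -0.0135  0.068 ]]
plate T [309.98531571 174.47870778] 681 [[ 0.6223 -0.0007  0.053 ]]
plate S [282.16886544 189.62005277] 379 [[0.6204 0.0054 0.053 ]]
slot dir deg -1.1568445360118318 [ 0.53758228 -0.01951784  0.068     ]
scope corners [[ 0.7066  0.0877]
 [ 0.7348 -0.0522]
 [ 0.5189 -0.0956]
 [ 0.486   0.042 ]]
```

Request:
{"method": "move_arm", "body": {"plan": [21,39,0,0,0,5.6,85,21,39,0,0,0,5.6,85,21,39,0,0,0,5.6,85,21,39,0,0,0,5.6,85,21,39,0,0,0,5.6,85,21,39,0,0,0,5.6,85,21,39,0,0,0,5.6,85,21,39,0,0,0,5.6,85,21,39,0,0,0,5.6,85,21,39,0,0,0,5.6,85,21,39,0,0,0,5.6,85,21,39,0,0,0,5.6,85], "newtons": 80}}

```text
time: 1.4
eef_pos: [0.5233, -0.1485, 0.2313]
tcp_rot: [0.7, 0.714, 0.0, 0.0]
contact_force: [0.7, -0.2, 0.3]
opening: 0.994
finger_force: 0.0
```

Request:
{"method": "move_arm", "body": {"plan": [-2.5,36,0,0,0,5.6,85,-2.5,36,0,0,0,5.6,85,-2.5,36,0,0,0,5.6,85,-2.5,36,0,0,0,5.6,85,-2.5,36,0,0,0,5.6,85,-2.5,36,0,0,0,5.6,85,-2.5,36,0,0,0,5.6,85,-2.5,36,0,0,0,5.6,85,-2.5,36,0,0,0,5.6,85,-2.5,36,0,0,0,5.6,85,-2.5,36,0,0,0,5.6,85,-2.5,36,0,0,0,5.6,85]}}

```text
time: 2.6
eef_pos: [0.4924, 0.2832, 0.2312]
tcp_rot: [0.188, 0.982, -0.0, -0.0]
contact_force: [0.3, -0.5, 0.8]
opening: 0.995
finger_force: 0.0
```

Request:
{"method": "move_arm", "body": {"plan": [0,-1,-30,0,0,0,85,0,0,-30,0,0,0,60,0,0,-30,0,0,0,60,0,0,-24,0,0,0,50,0,0,0,0,0,0,20,0,0,0,0,0,0,15,0,0,0,0,0,0,15,0,0,0,0,0,0,15,0,0,0,0,0,0,15], "newtons": 80}}

```text
time: 3.5
eef_pos: [0.4934, 0.2809, 0.1185]
tcp_rot: [0.19, 0.982, 0.001, 0.001]
contact_force: [0.7, 0.4, -2.2]
opening: 0.272
finger_force: 79.0
```

```bash
python3 -c "
from plant import ctrl
s=ctrl.get_state()
for k in('eef_pos','tcp_rot','contact_force','wrist_torque','opening'):print(k,s[k])"
```

```text
eef_pos [0.49343656 0.28090547 0.11854919]
tcp_rot [1.90386413e-01 9.81708690e-01 5.18532864e-04 8.90063670e-04]
contact_force [ 0.66594671  0.39788521 -2.17373742]
wrist_torque [ 0.0126637   0.02524951 -0.00142201]
opening 0.2717769308240005
```

Request:
{"method": "move_arm", "body": {"plan": [0,0,10,0,0,0,15,0,0,20,0,0,0,15,0,0,30,0,0,0,15,0,0,30,0,0,0,15,0,0,10,0,0,0,15,0,0,0,0,0,0,15,0,0,0,0,0,0,15]}}

```text
time: 4.2
eef_pos: [0.4922, 0.2805, 0.2162]
tcp_rot: [0.19, 0.982, -0.0, -0.001]
contact_force: [0.0, -0.1, -2.3]
opening: 0.269
finger_force: 79.0
```

Run:
```python
from plant import ctrl,cams
import cv2,numpy as np
from h import *
s=ctrl.get_state()
for k in('eef_pos','tcp_rot','contact_force','wrist_torque','opening'):print(k,s[k])
a=cams.read_camera("side");p=s['eef_pos'];u=proj(a,[p[0],p[1],.12])[0].astype(int);print(u)
c=a["color"][u[1]-40:u[1]+50,u[0]-50:u[0]+50,::-1]
cv2.imwrite("pics/lift.png",cv2.resize(c,None,fx=6,fy=6,interpolation=cv2.INTER_CUBIC))
```

```text
eef_pos [0.49217975 0.28047397 0.21623443]
tcp_rot [ 1.90387974e-01  9.81708575e-01 -4.29761270e-04 -7.12663747e-04]
contact_force [ 0.00519819 -0.08511651 -2.34953994]
wrist_torque [ 0.02408547  0.02431009 -0.04606246]
opening 0.2694318751474907
[276 232]
```

View pics/lift.png

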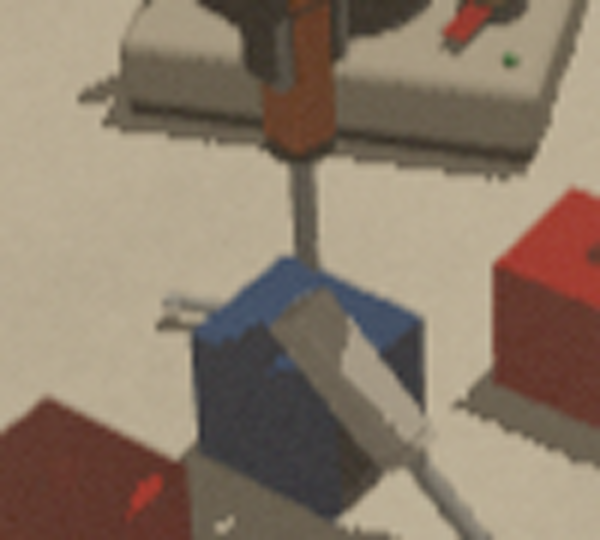

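The driver is lifted, with its shank visible below the collar. But the white driver now leans or lies by the stand at crop (350,370), and the small orange one seems to have fallen too. I'll look at the whole scene.

Run:
```python
from plant import cams
import cv2,numpy as np
a=cams.read_camera("top")["color"][130:270,150:350,::-1];b=cams.read_camera("side")["color"][170:310,200:400,::-1]
z=lambda c:cv2.resize(c,None,fx=3,fy=2.1,interpolation=cv2.INTER_CUBIC)
cv2.imwrite("pics/both.png",np.vstack([z(a),z(b)]))
```

```text
(no output)
```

View pics/both.png

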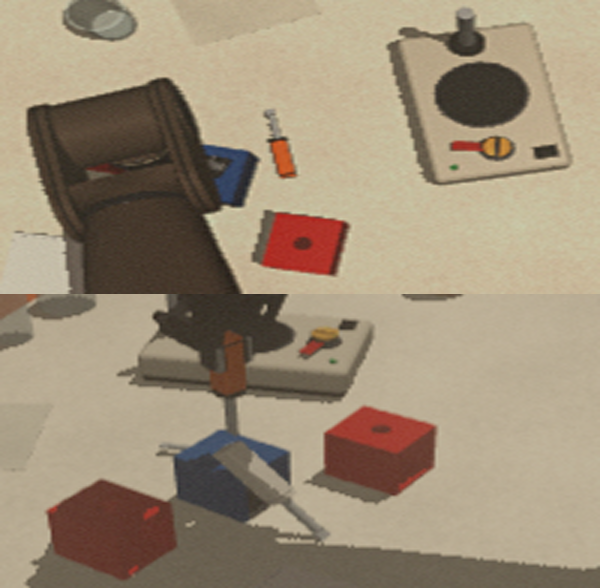

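The free-standing spare drivers, white and small orange, have toppled. They stood balanced on their tips and my gripper passed well clear of them. I'll carry on and check the stand before putting the driver back.

Request:
{"method": "move_arm", "body": {"plan": [4,-20,0,0,0,-5.4,15,6,-40,0,0,0,-5.4,15,6,-40,0,0,0,-5.4,15,6,-40,0,0,0,-5.4,15,6,-40,0,0,0,-5.4,15,6,-40,0,0,0,-5.4,15,6,-40,0,0,0,-5.4,15,5,-30,0,0,0,-5.2,15,1,-7.5,0,0,0,0,15,0,0,0,0,0,0,15,0,0,0,0,0,0,15]}}

```text
time: 5.45
eef_pos: [0.5383, -0.0159, 0.2165]
tcp_rot: [0.536, 0.844, 0.0, -0.001]
contact_force: [-1.1, 0.2, -2.1]
opening: 0.269
finger_force: 79.0
```

Run:
```python
from plant import ctrl,cams
import cv2,numpy as np
from h import *
s=ctrl.get_state()
for k in('eef_pos','tcp_rot','contact_force','wrist_torque','opening'):print(k,s[k])
p=s['eef_pos']
S=cams.read_camera("side");T=cams.read_camera("top")
np.savez("pics/h1.npz",S=S["color"],T=T["color"])
u=proj(S,[p[0],p[1],.09])[0].astype(int);v=unp
print(u,proj(S,[p[0],p[1],p[2]-.1105]),proj(T,[.493,.281,.074]))
a=cv2.resize(S["color"][u[1]-30:u[1]+30,u[0]-40:u[0]+40,::-1],None,fx=7,fy=7,interpolation=cv2.INTER_CUBIC)
b=cv2.resize(T["color"][190:240,190:260,::-1],None,fx=3.4,fy=8.4,interpolation=cv2.INTER_CUBIC)
b=cv2.resize(T["color"][180:240,190:260,::-1],None,fx=3.4,fy=3.4,interpolation=cv2.INTER_CUBIC)
c=cv2.resize(S["color"][215:275,245:315,::-1],None,fx=3.4,fy=3.4,interpolation=cv2.INTER_CUBIC)
r=np.vstack([b,c]);r=cv2.copyMakeBorder(r,0,max(0,420-r.shape[0]),0,0,0)[:420]
cv2.imwrite("pics/hover.png",np.hstack([a,r]))
```

```text
eef_pos [ 0.53832756 -0.01585637  0.21649693]
tcp_rot [ 5.36424067e-01  8.43948040e-01  1.77544643e-05 -9.61951663e-04]
contact_force [-1.07258459  0.16845499 -2.09432118]
wrist_torque [ 0.04850799  0.00921357 -0.00789756]
opening 0.26895884615487387
[307 182] [[307.77786637 178.25084723]] [[218.79058456 211.85076566]]
```

View pics/hover.png

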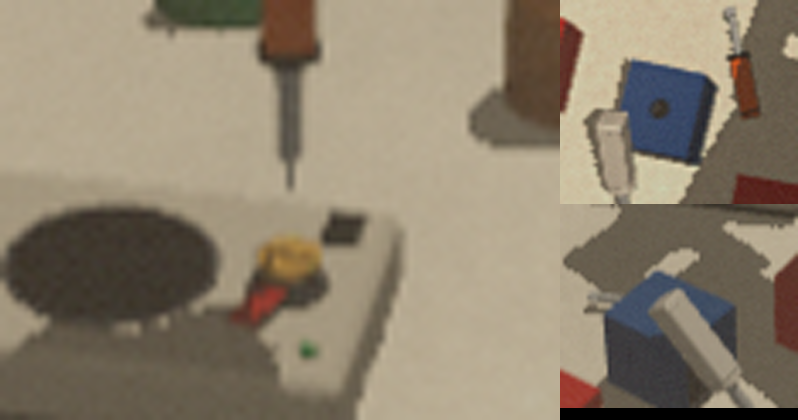

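The blade is edge-on here with the tip at side px (308.5,178.8), so it lies along the tool x side and needs +64° to align with the slot. The stand hole is clear at top px (218.8,211.5). I'll align and come down close above the slot.

Request:
{"method": "move_arm", "body": {"plan": [0.5,-2.7,0,0,0,8,15,0,0,-5,0,0,8,15,0,0,-5,0,0,8,15,0,0,-5,0,0,8,15,0,0,-5,0,0,8,15,0,0,-5,0,0,8,15,0,0,-4,0,0,8,15,0,0,0,0,0,8,15,0,0,0,0,0,0,15,0,0,0,0,0,0,15]}}

```text
time: 6.55
eef_pos: [0.5393, -0.0186, 0.1885]
tcp_rot: [0.009, 1.0, 0.0, 0.0]
contact_force: [0.3, -0.5, -1.1]
opening: 0.269
finger_force: 79.0
```

Run:
```python
from plant import ctrl,cams
import cv2,numpy as np
from h import *
s=ctrl.get_state()
for k in('eef_pos','tcp_rot','contact_force','wrist_torque'):print(k,s[k])
p=s['eef_pos']
S=cams.read_camera("side");T=cams.read_camera("top")
print("pred tip",proj(S,[p[0],p[1],p[2]-.1105]),"pred slot under",proj(S,[p[0],p[1],.068]))
a=cv2.resize(S["color"][160:210,280:340,::-1],None,fx=8,fy=8,interpolation=cv2.INTER_CUBIC)
b=cv2.resize(T["color"][175:225,295:335,::-1],None,fx=8,fy=8,interpolation=cv2.INTER_CUBIC)
cv2.imwrite("pics/near.png",np.hstack([a,b]))
```

```text
eef_pos [ 0.53929849 -0.01856915  0.18845138]
tcp_rot [8.92800554e-03 9.99960139e-01 3.01989344e-05 9.67144068e-05]
contact_force [ 0.25286686 -0.47500053 -1.07208421]
wrist_torque [ 0.02946463 -0.00267074  0.01056463]
pred tip [[307.915898   185.15483582]] pred slot under [[307.93558354 187.74388214]]
```

View pics/near.png

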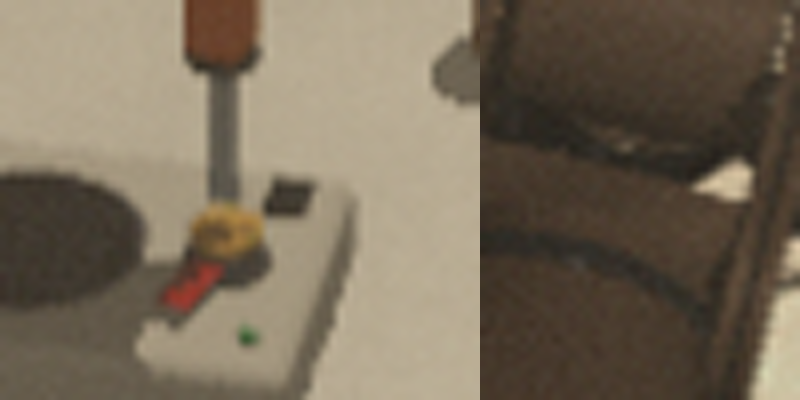

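The tip (side px about (307,185)) sits right over the brass head at (308,188). Descending and watching the force.

Request:
{"method": "move_arm", "body": {"plan": [0,0,-4,0,0,0,15,0,0,-4,0,0,0,15,0,0,0,0,0,0,15,0,0,-1,0,0,0,15,0,0,-1,0,0,0,15,0,0,0,0,0,0,15]}}

```text
time: 7.25
eef_pos: [0.5393, -0.0195, 0.1782]
tcp_rot: [0.008, 1.0, 0.0, -0.0]
contact_force: [0.5, 0.0, -1.7]
opening: 0.264
finger_force: 79.0
```

Request:
{"method": "move_arm", "body": {"plan": [0,0,-1,0,0,0,15,0,0,0,0,0,0,15]}}

```text
time: 7.45
eef_pos: [0.5393, -0.0195, 0.1772]
tcp_rot: [0.008, 1.0, 0.0, -0.0]
contact_force: [0.7, 0.3, -1.6]
opening: 0.267
finger_force: 79.0
```

Request:
{"method": "move_arm", "body": {"plan": [0,0,-1,0,0,0,15,0,0,0,0,0,0,15]}}

```text
time: 7.65
eef_pos: [0.5392, -0.0195, 0.1762]
tcp_rot: [0.008, 1.0, 0.0, -0.0]
contact_force: [0.0, 0.7, -1.2]
opening: 0.268
finger_force: 79.0
```

Request:
{"method": "move_arm", "body": {"plan": [0,0,-1,0,0,0,15,0,0,0,0,0,0,15]}}

```text
time: 7.85
eef_pos: [0.5392, -0.0194, 0.1752]
tcp_rot: [0.008, 1.0, 0.0, -0.0]
contact_force: [-0.0, 0.4, -1.1]
opening: 0.268
finger_force: 79.0
```

Request:
{"method": "move_arm", "body": {"plan": [0,0,-1,0,0,0,15,0,0,-1,0,0,0,15,0,0,0,0,0,0,15]}}

```text
time: 8.15
eef_pos: [0.5392, -0.0194, 0.1731]
tcp_rot: [0.008, 1.0, 0.0, -0.0]
contact_force: [0.3, -1.1, -1.1]
opening: 0.272
finger_force: 79.0
```

Request:
{"method": "move_arm", "body": {"plan": [0,0,-1,0,0,0,15,0,0,0,0,0,0,15]}}

```text
time: 8.35
eef_pos: [0.5392, -0.0195, 0.1722]
tcp_rot: [0.008, 1.0, 0.0, -0.0]
contact_force: [-0.6, -0.4, -2.0]
opening: 0.272
finger_force: 79.0
```

```bash
cat > st.py <<'E'
from plant import ctrl
import numpy as np
s=ctrl.get_state();r=s['tcp_rot']
print('t',s['time'],'p',(s['eef_pos']*1e3).round(2),'psi',round(np.degrees(2*np.arctan2(r[1],r[0]))-90,2),'F',s['contact_force'].round(2),'M',s['wrist_torque'].round(3),'q6',round(s['qpos'][5],3),'je',s['joint_efforts'][5].round(3))
E
python3 st.py
```

```text
t 8.35 p [539.24 -19.48 172.18] psi 89.05 F [-0.63 -0.37 -1.97] M [ 0.007 -0.014  0.01 ] q6 -1.778 je 0.0
```

Request:
{"method": "move_arm", "body": {"plan": [0,0,-1,0,0,0,15,0,0,0,0,0,0,15]}}

```text
time: 8.55
eef_pos: [0.5392, -0.0195, 0.1712]
tcp_rot: [0.008, 1.0, 0.0, -0.0]
contact_force: [-0.2, 0.3, -1.4]
opening: 0.272
finger_force: 79.0
```

Request:
{"method": "move_arm", "body": {"plan": [0,0,-1,0,0,0,15,0,0,0,0,0,0,15]}}

```text
time: 8.75
eef_pos: [0.5393, -0.0195, 0.1703]
tcp_rot: [0.008, 1.0, -0.0, 0.0]
contact_force: [0.9, 0.3, -1.2]
opening: 0.268
finger_force: 79.0
```

Request:
{"method": "move_arm", "body": {"plan": [0,0,-0.5,0,0,0,15,0,0,0,0,0,0,15]}}

```text
time: 8.95
eef_pos: [0.5394, -0.0195, 0.1701]
tcp_rot: [0.008, 1.0, -0.0, 0.0]
contact_force: [-0.1, 0.4, 0.1]
opening: 0.274
finger_force: 79.1
```

Request:
{"method": "move_arm", "body": {"plan": [0,0,-0.5,0,0,0,15,0,0,0,0,0,0,15]}}

```text
time: 9.15
eef_pos: [0.5395, -0.0195, 0.1697]
tcp_rot: [0.008, 1.0, -0.0, 0.0]
contact_force: [0.3, 0.4, 1.5]
opening: 0.267
finger_force: 79.1
```

```bash
python3 st.py
python3 - <<'E'
from plant import cams
import numpy as np,cv2
from h import *
S=cams.read_camera("side")
np.savez("pics/h2.npz",S=S["color"])
z=np.load("pics/h1.npz")["S"]
# column profile of brightness along the shank / head
g=S["color"].astype(int)
for r in range(160,200):print(r,[tuple(g[r,c]) for c in (304,306,308,310,312)])
E
```

```text
t 9.15 p [539.47 -19.5  169.68] psi 89.05 F [0.32 0.41 1.52] M [ 0.01   0.158 -0.015] q6 -1.778 je 0.001
160 [(np.int64(59), np.int64(51), np.int64(41)), (np.int64(64), np.int64(58), np.int64(49)), (np.int64(89), np.int64(82), np.int64(72)), (np.int64(90), np.int64(59), np.int64(44)), (np.int64(137), np.int64(114), np.int64(89))]
161 [(np.int64(67), np.int64(59), np.int64(49)), (np.int64(64), np.int64(54), np.int64(47)), (np.int64(89), np.int64(82), np.int64(72)), (np.int64(96), np.int64(66), np.int64(45)), (np.int64(145), np.int64(121), np.int64(96))]
162 [(np.int64(81), np.int64(71), np.int64(57)), (np.int64(69), np.int64(63), np.int64(54)), (np.int64(90), np.int64(81), np.int64(71)), (np.int64(102), np.int64(67), np.int64(46)), (np.int64(147), np.int64(124), np.int64(96))]
163 [(np.int64(98), np.int64(70), np.int64(53)), (np.int64(87), np.int64(66), np.int64(49)), (np.int64(97), np.int64(80), np.int64(65)), (np.int64(108), np.int64(70), np.int64(47)), (np.int64(142), np.int64(114), np.int64(87))]
164 [(np.int64(100), np.int64(63), np.int64(40)), (np.int64(103), np.int64(69), np.in
[... 7590 characters left out ...]
(123), np.int64(64), np.int64(55)), (np.int64(143), np.int64(131), np.int64(109)), (np.int64(163), np.int64(150), np.int64(126)), (np.int64(165), np.int64(152), np.int64(128)), (np.int64(163), np.int64(150), np.int64(124))]
198 [(np.int64(99), np.int64(84), np.int64(69)), (np.int64(163), np.int64(150), np.int64(125)), (np.int64(163), np.int64(151), np.int64(126)), (np.int64(164), np.int64(151), np.int64(127)), (np.int64(165), np.int64(152), np.int64(129))]
199 [(np.int64(145), np.int64(132), np.int64(109)), (np.int64(163), np.int64(150), np.int64(125)), (np.int64(164), np.int64(150), np.int64(127)), (np.int64(165), np.int64(151), np.int64(127)), (np.int64(163), np.int64(149), np.int64(125))]
```

Request:
{"method": "move_arm", "body": {"plan": [0,0,-0.5,0,0,0,15,0,0,0,0,0,0,15]}}

```text
time: 9.4
eef_pos: [0.5395, -0.0195, 0.1691]
tcp_rot: [0.008, 1.0, -0.0, 0.0]
contact_force: [-0.8, 0.4, 2.3]
opening: 0.271
finger_force: 79.2
```

```bash
python3 st.py
```

```text
t 9.4 p [539.47 -19.51 169.11] psi 89.05 F [-0.83  0.43  2.3 ] M [ 0.089  0.207 -0.024] q6 -1.778 je 0.001
```

Request:
{"method": "move_arm", "body": {"plan": [0,0,-0.5,0,0,0,15,0,0,0,0,0,0,15]}}

```text
time: 9.6
eef_pos: [0.5395, -0.0195, 0.1686]
tcp_rot: [0.008, 1.0, -0.0, 0.0]
contact_force: [-0.4, 0.7, 3.4]
opening: 0.27
finger_force: 79.3
```

```bash
python3 st.py
```

```text
t 9.6 p [539.47 -19.51 168.59] psi 89.05 F [-0.39  0.67  3.41] M [0.069 0.239 0.   ] q6 -1.778 je 0.001
```

Request:
{"method": "move_arm", "body": {"plan": [0,0,0,0,0,-3,15,0,0,0,0,0,-3,15,0,0,0,0,0,-3,15,0,0,0,0,0,-3,15,0,0,0,0,0,0,15]}}

```text
time: 10.1
eef_pos: [0.5397, -0.019, 0.1686]
tcp_rot: [0.113, 0.994, 0.001, 0.0]
contact_force: [-0.5, 0.9, 3.1]
opening: 0.27
finger_force: 79.4
```

```bash
python3 st.py
```

```text
t 10.1 p [539.65 -19.04 168.62] psi 77.04 F [-0.53  0.91  3.13] M [ 0.507 -0.011  0.013] q6 -1.569 je 0.185
```

Request:
{"method": "move_arm", "body": {"plan": [0,0,0,0,0,-3,15,0,0,0,0,0,-3,15,0,0,0,0,0,-3,15,0,0,0,0,0,-3,15,0,0,0,0,0,-3,15,0,0,0,0,0,0,15]}}

```text
time: 10.7
eef_pos: [0.5396, -0.0189, 0.1686]
tcp_rot: [0.241, 0.97, 0.001, 0.0]
contact_force: [-0.4, 2.6, 2.8]
opening: 0.272
finger_force: 79.4
```

```bash
python3 st.py
```

```text
t 10.7 p [539.65 -18.93 168.58] psi 62.09 F [-0.4   2.55  2.78] M [0.678 0.013 0.031] q6 -1.308 je 0.185
```

Request:
{"method": "move_arm", "body": {"plan": [0,0.8,0,0,0,0,15,0,0,0,0,0,-3,15,0,0,0,0,0,-3,15,0,0,0,0,0,-3,15,0,0,0,0,0,0,15]}}

```text
time: 11.2
eef_pos: [0.5396, -0.0185, 0.1685]
tcp_rot: [0.316, 0.949, 0.0, 0.0]
contact_force: [0.5, 1.1, 2.5]
opening: 0.273
finger_force: 79.6
```

```bash
python3 st.py
```

```text
t 11.2 p [539.6  -18.51 168.53] psi 53.12 F [0.52 1.08 2.55] M [ 0.554 -0.121  0.013] q6 -1.15 je 0.184
```

```bash
cat > red.py <<'E'
import numpy as np,cv2
from plant import cams
def f(c):
    h=cv2.cvtColor(c,cv2.COLOR_RGB2HSV)[178:205,285:325].astype(int)
    m=((h[...,0]<7)|(h[...,0]>173))&(h[...,1]>130)&(h[...,2]>80)
    y,x=np.nonzero(m);return (x.mean()+285).round(1),(y.mean()+178).round(1),len(x)
print(f(np.load("pics/h2.npz")["S"]),f(cams.read_camera("side")["color"]))
E
python3 red.py
```

```text
(np.float64(303.6), np.float64(195.7), 21) (np.float64(nan), np.float64(nan), 0)red.py:6: RuntimeWarning: Mean of empty slice.
  y,x=np.nonzero(m);return (x.mean()+285).round(1),(y.mean()+178).round(1),len(x)
  ret = ret.dtype.type(ret / rcount)
```

Request:
{"method": "move_arm", "body": {"plan": [0,0.3,-0.3,0,0,0,15,0,0,0,0,0,-3,15,0,0,0,0,0,-3,15,0,0,0,0,0,-3,15,0,0,0,0,0,-3,15,0,0,0,0,0,0,15]}}

```text
time: 11.85
eef_pos: [0.5396, -0.0183, 0.1683]
tcp_rot: [0.414, 0.91, 0.0, 0.0]
contact_force: [0.4, 2.3, 3.8]
opening: 0.271
finger_force: 79.6
```

```bash
python3 st.py;python3 red.py
```

```text
t 11.85 p [539.65 -18.34 168.26] psi 41.1 F [0.44 2.28 3.85] M [ 0.593 -0.232  0.003] q6 -0.94 je 0.185
(np.float64(303.6), np.float64(195.7), 21) (np.float64(297.5), np.float64(194.0), 2)
```

Request:
{"method": "move_arm", "body": {"plan": [0,0.6,0,0,0,0,15,0,0,0,0,0,-3,15,0,0,0,0,0,-3,15,0,0,0,0,0,-3,15,0,0,0,0,0,0,15]}}

```text
time: 12.4
eef_pos: [0.5396, -0.018, 0.1682]
tcp_rot: [0.484, 0.875, -0.0, 0.001]
contact_force: [1.4, 1.8, 3.7]
opening: 0.273
finger_force: 79.7
```

```bash
python3 st.py
```

```text
t 12.4 p [539.62 -17.97 168.24] psi 32.11 F [1.35 1.78 3.73] M [ 0.404 -0.251  0.058] q6 -0.781 je 0.184
```

Request:
{"method": "move_arm", "body": {"plan": [0,0.4,0,0,0,0,15,0,0,0,0,0,-2,15,0,0,0,0,0,-2,15,0,0,0,0,0,0,15]}}

```text
time: 12.8
eef_pos: [0.5396, -0.0177, 0.1682]
tcp_rot: [0.514, 0.858, -0.0, 0.001]
contact_force: [1.4, -0.1, 3.7]
opening: 0.273
finger_force: 79.6
```

```bash
python3 st.py
```

```text
t 12.8 p [539.64 -17.73 168.24] psi 28.12 F [ 1.4  -0.06  3.68] M [ 0.176 -0.363  0.025] q6 -0.711 je 0.135
```

Request:
{"method": "move_arm", "body": {"plan": [0.4,0,0,0,0,0,15,0,0,0,0,0,-2,15,0,0,0,0,0,-1,15,0,0,0,0,0,0,15]}}

```text
time: 13.2
eef_pos: [0.5398, -0.0176, 0.1681]
tcp_rot: [0.537, 0.844, -0.0, 0.0]
contact_force: [0.8, 0.3, 3.2]
opening: 0.273
finger_force: 79.6
```

```bash
python3 st.py
```

```text
t 13.2 p [539.78 -17.61 168.1 ] psi 25.1 F [0.81 0.3  3.22] M [ 0.004 -0.329  0.023] q6 -0.658 je 0.088
```

Request:
{"method": "move_arm", "body": {"plan": [0.2,0,0,0,0,-1,15,0,0,0,0,0,-1,15,0,0,0,0,0,0,15]}}

```text
time: 13.5
eef_pos: [0.5398, -0.0175, 0.168]
tcp_rot: [0.552, 0.834, -0.0, 0.0]
contact_force: [0.7, -0.4, 4.3]
opening: 0.268
finger_force: 79.7
```

```bash
python3 st.py
```

```text
t 13.5 p [539.84 -17.54 168.02] psi 23.04 F [ 0.69 -0.36  4.31] M [-0.102 -0.183  0.077] q6 -0.622 je 0.087
```

Request:
{"method": "move_arm", "body": {"plan": [0,0,0,0,0,-1,15,0,0,0,0,0,-1,15,0,0,0,0,0,0,15]}}

```text
time: 13.8
eef_pos: [0.5399, -0.0175, 0.168]
tcp_rot: [0.566, 0.824, -0.0, 0.0]
contact_force: [0.5, -0.7, 3.1]
opening: 0.269
finger_force: 79.7
```

```bash
python3 st.py
```

```text
t 13.8 p [539.86 -17.5  168.02] psi 21.02 F [ 0.48 -0.75  3.15] M [-0.155 -0.161  0.055] q6 -0.587 je 0.088
```

Request:
{"method": "move_arm", "body": {"plan": [0,0,0,0,0,-1,15,0,0,0,0,0,-1,15,0,0,0,0,0,0,15]}}

```text
time: 14.1
eef_pos: [0.5399, -0.0174, 0.168]
tcp_rot: [0.581, 0.814, -0.0, 0.0]
contact_force: [0.3, -0.0, 4.1]
opening: 0.272
finger_force: 79.7
```

```bash
python3 st.py
```

```text
t 14.1 p [539.9  -17.43 168.03] psi 19.02 F [ 0.3  -0.01  4.14] M [-0.22  -0.129  0.046] q6 -0.552 je 0.088
```

Request:
{"method": "move_arm", "body": {"plan": [0,0,0,0,0,-1,15,0,0,0,0,0,-1,15,0,0,0,0,0,0,15]}}

```text
time: 14.4
eef_pos: [0.5399, -0.0174, 0.1681]
tcp_rot: [0.595, 0.804, -0.0, 0.0]
contact_force: [0.2, -0.9, 3.4]
opening: 0.269
finger_force: 79.6
```

```bash
python3 st.py
```

```text
t 14.4 p [539.93 -17.41 168.06] psi 17.02 F [ 0.22 -0.85  3.39] M [-0.174 -0.128  0.044] q6 -0.517 je 0.088
```

Request:
{"method": "move_arm", "body": {"plan": [0,0,0,0,0,-1,15,0,0,0,0,0,-1,15,0,0,0,0,0,0,15]}}

```text
time: 14.7
eef_pos: [0.5399, -0.0174, 0.168]
tcp_rot: [0.609, 0.793, 0.0, 0.0]
contact_force: [0.3, -0.7, 2.6]
opening: 0.272
finger_force: 79.6
```

```bash
python3 st.py
```

```text
t 14.7 p [539.94 -17.37 168.04] psi 15.02 F [ 0.33 -0.66  2.62] M [-0.152 -0.183  0.026] q6 -0.482 je 0.088
```

Request:
{"method": "move_arm", "body": {"plan": [0,0,0,0,0,-1,15,0,0,0,0,0,-1,15,0,0,0,0,0,0,15]}}

```text
time: 15.0
eef_pos: [0.54, -0.0174, 0.168]
tcp_rot: [0.622, 0.783, 0.0, 0.0]
contact_force: [0.5, -0.6, 3.3]
opening: 0.268
finger_force: 79.7
```

```bash
python3 st.py
```

```text
t 15.0 p [539.95 -17.39 168.04] psi 13.02 F [ 0.54 -0.56  3.28] M [-0.201 -0.198  0.038] q6 -0.447 je 0.089
```

Request:
{"method": "move_arm", "body": {"plan": [0,0,0,0,0,-1,15,0,0,0,0,0,-1,15,0,0,0,0,0,0,15]}}

```text
time: 15.3
eef_pos: [0.54, -0.0174, 0.1681]
tcp_rot: [0.636, 0.772, 0.0, 0.0]
contact_force: [-0.1, -0.8, 3.2]
opening: 0.274
finger_force: 79.7
```

```bash
python3 st.py
```

```text
t 15.3 p [539.99 -17.36 168.05] psi 11.02 F [-0.05 -0.8   3.16] M [-0.127 -0.248  0.037] q6 -0.412 je 0.089
```

Request:
{"method": "move_arm", "body": {"plan": [0,0,0,0,0,-1,15,0,0,0,0,0,-1,15,0,0,0,0,0,0,15]}}

```text
time: 15.6
eef_pos: [0.54, -0.0174, 0.1681]
tcp_rot: [0.649, 0.76, 0.0, 0.0]
contact_force: [1.2, -1.9, 3.7]
opening: 0.268
finger_force: 79.7
```

```bash
python3 st.py
```

```text
t 15.6 p [540.   -17.35 168.07] psi 9.02 F [ 1.21 -1.88  3.69] M [-0.14  -0.289  0.076] q6 -0.377 je 0.089
```

Request:
{"method": "move_arm", "body": {"plan": [0,0,0,0,0,-1,15,0,0,0,0,0,-1,15,0,0,0,0,0,0,15]}}

```text
time: 15.9
eef_pos: [0.5401, -0.0173, 0.1681]
tcp_rot: [0.662, 0.749, 0.0, 0.0]
contact_force: [1.1, 0.0, 3.3]
opening: 0.272
finger_force: 79.6
```

```bash
python3 st.py
```

```text
t 15.9 p [540.06 -17.33 168.1 ] psi 7.02 F [1.12 0.01 3.28] M [-0.129 -0.392  0.012] q6 -0.343 je 0.109
```

Request:
{"method": "move_arm", "body": {"plan": [0,0,0,0,0,-1,15,0,0,0,0,0,-1,15,0,0,0,0,0,0,15]}}

```text
time: 16.2
eef_pos: [0.54, -0.0173, 0.1681]
tcp_rot: [0.675, 0.737, 0.0, 0.0]
contact_force: [2.1, 0.4, 2.7]
opening: 0.271
finger_force: 79.6
```

```bash
python3 st.py
```

```text
t 16.2 p [540.03 -17.33 168.07] psi 5.03 F [2.14 0.36 2.67] M [-0.012 -0.447  0.094] q6 -0.308 je 0.16
```

Request:
{"method": "move_arm", "body": {"plan": [0.4,0,0,0,0,0,15,0,0,0,0,0,0,15]}}

```text
time: 16.4
eef_pos: [0.5402, -0.0173, 0.168]
tcp_rot: [0.675, 0.738, -0.0, -0.0]
contact_force: [1.9, 0.1, 4.1]
opening: 0.268
finger_force: 79.6
```

```bash
python3 st.py
```

```text
t 16.4 p [540.19 -17.34 167.98] psi 5.06 F [1.95 0.07 4.11] M [-0.041 -0.321  0.071] q6 -0.308 je 0.107
```

Request:
{"method": "move_arm", "body": {"plan": [0,0,0,0,0,0,15]}}

```text
time: 16.5
eef_pos: [0.5402, -0.0174, 0.168]
tcp_rot: [0.675, 0.738, -0.0, -0.0]
contact_force: [1.4, -0.2, 3.6]
opening: 0.274
finger_force: 79.6
```

```bash
python3 st.py
```

```text
t 16.5 p [540.17 -17.35 167.96] psi 5.05 F [ 1.4  -0.19  3.63] M [ 0.017 -0.273  0.124] q6 -0.308 je 0.107
```

Request:
{"method": "move_arm", "body": {"plan": [0,0,0,0,0,0,15]}}

```text
time: 16.6
eef_pos: [0.5402, -0.0173, 0.1679]
tcp_rot: [0.675, 0.738, -0.0, -0.0]
contact_force: [0.9, -0.8, 3.4]
opening: 0.269
finger_force: 79.6
```

```bash
python3 st.py
```

```text
t 16.6 p [540.17 -17.34 167.95] psi 5.05 F [ 0.9  -0.77  3.44] M [-0.065 -0.327  0.091] q6 -0.308 je 0.107
```

Request:
{"method": "move_arm", "body": {"plan": [0.2,0,0,0,0,-0.4,15,0,0,0,0,0,0,15]}}

```text
time: 16.8
eef_pos: [0.5403, -0.0173, 0.1679]
tcp_rot: [0.678, 0.735, -0.0, -0.0]
contact_force: [0.8, -0.2, 3.5]
opening: 0.269
finger_force: 79.7
```

```bash
python3 st.py
```

```text
t 16.8 p [540.27 -17.33 167.91] psi 4.64 F [ 0.79 -0.21  3.54] M [-0.031 -0.084  0.114] q6 -0.301 je 0.138
```

Request:
{"method": "move_arm", "body": {"plan": [0,0,0,0,0,0,15]}}

```text
time: 16.9
eef_pos: [0.5403, -0.0174, 0.1679]
tcp_rot: [0.678, 0.735, -0.0, -0.0]
contact_force: [1.2, 0.0, 4.5]
opening: 0.273
finger_force: 79.7
```

```bash
python3 st.py
```

```text
t 16.9 p [540.27 -17.36 167.89] psi 4.65 F [1.23 0.04 4.48] M [-0.052 -0.076  0.1  ] q6 -0.301 je 0.121
```

Request:
{"method": "move_arm", "body": {"plan": [0,0,0,0,0,0,15]}}

```text
time: 17.0
eef_pos: [0.5403, -0.0174, 0.1679]
tcp_rot: [0.678, 0.735, -0.0, -0.0]
contact_force: [0.6, -0.3, 3.7]
opening: 0.273
finger_force: 79.7
```

```bash
python3 st.py
```

```text
t 17.0 p [540.3  -17.36 167.91] psi 4.65 F [ 0.61 -0.28  3.66] M [-0.01  -0.019  0.079] q6 -0.301 je 0.119
```

Request:
{"method": "move_arm", "body": {"plan": [0,0,0,0,0,0,15]}}

```text
time: 17.1
eef_pos: [0.5403, -0.0174, 0.1679]
tcp_rot: [0.678, 0.735, -0.0, -0.0]
contact_force: [-0.1, -0.6, 3.4]
opening: 0.272
finger_force: 79.7
```

```bash
python3 st.py
```

```text
t 17.1 p [540.31 -17.36 167.9 ] psi 4.65 F [-0.05 -0.58  3.43] M [-0.048 -0.015  0.108] q6 -0.301 je 0.119
```

Request:
{"method": "move_arm", "body": {"plan": [0,0,0,0,0,-0.5,15,0,0,0,0,0,0,15]}}

```text
time: 17.3
eef_pos: [0.5404, -0.0173, 0.168]
tcp_rot: [0.681, 0.732, -0.0, -0.0]
contact_force: [-1.0, -0.0, 3.8]
opening: 0.272
finger_force: 79.7
```

```bash
python3 st.py
```

```text
t 17.3 p [540.36 -17.35 167.96] psi 4.14 F [-1.   -0.04  3.8 ] M [-0.039  0.02   0.151] q6 -0.292 je 0.157
```

Request:
{"method": "move_arm", "body": {"plan": [0,0,0,0,0,0,15]}}

```text
time: 17.4
eef_pos: [0.5403, -0.0173, 0.1679]
tcp_rot: [0.681, 0.732, -0.0, -0.0]
contact_force: [-0.7, 0.5, 4.0]
opening: 0.269
finger_force: 79.7
```

```bash
python3 st.py
```

```text
t 17.4 p [540.35 -17.33 167.94] psi 4.16 F [-0.65  0.5   3.96] M [ 0.033 -0.008  0.107] q6 -0.292 je 0.135
```

Request:
{"method": "move_arm", "body": {"plan": [0,0,0,0,0,0,15]}}

```text
time: 17.5
eef_pos: [0.5403, -0.0173, 0.1679]
tcp_rot: [0.681, 0.732, -0.0, -0.0]
contact_force: [1.2, -0.4, 4.4]
opening: 0.269
finger_force: 79.7
```

```bash
python3 st.py
```

```text
t 17.5 p [540.33 -17.35 167.92] psi 4.16 F [ 1.17 -0.4   4.43] M [-0.036  0.05   0.102] q6 -0.292 je 0.133
```

Request:
{"method": "move_arm", "body": {"plan": [0,0,0,0,0,0,15]}}

```text
time: 17.6
eef_pos: [0.5403, -0.0173, 0.1679]
tcp_rot: [0.681, 0.732, -0.0, -0.0]
contact_force: [-0.8, -0.1, 3.9]
opening: 0.271
finger_force: 79.7
```

```bash
python3 st.py
```

```text
t 17.6 p [540.34 -17.35 167.89] psi 4.15 F [-0.81 -0.09  3.86] M [-0.062  0.092  0.195] q6 -0.292 je 0.133
```

Request:
{"method": "move_arm", "body": {"plan": [0,0,0,0,0,-0.3,15]}}

```text
time: 17.7
eef_pos: [0.5404, -0.0174, 0.168]
tcp_rot: [0.683, 0.73, -0.0, -0.0]
contact_force: [-0.3, -0.1, 3.1]
opening: 0.267
finger_force: 79.7
```

```bash
python3 st.py
```

```text
t 17.7 p [540.38 -17.36 167.96] psi 3.84 F [-0.32 -0.13  3.08] M [0.013 0.115 0.148] q6 -0.287 je 0.103
```

Request:
{"method": "move_arm", "body": {"plan": [0,0,0,0,0,0,15]}}

```text
time: 17.8
eef_pos: [0.5404, -0.0173, 0.1679]
tcp_rot: [0.683, 0.73, -0.0, -0.0]
contact_force: [-0.9, -0.4, 3.8]
opening: 0.271
finger_force: 79.7
```

```bash
python3 st.py
```

```text
t 17.8 p [540.38 -17.35 167.94] psi 3.85 F [-0.87 -0.41  3.85] M [-0.064  0.111  0.158] q6 -0.287 je 0.156
```

Request:
{"method": "move_arm", "body": {"plan": [0,0,0,0,0,0,15]}}

```text
time: 17.9
eef_pos: [0.5404, -0.0173, 0.168]
tcp_rot: [0.683, 0.73, -0.0, -0.0]
contact_force: [-0.6, 0.2, 4.2]
opening: 0.269
finger_force: 79.7
```

```bash
python3 st.py
```

```text
t 17.9 p [540.38 -17.34 167.96] psi 3.85 F [-0.63  0.21  4.24] M [0.038 0.131 0.129] q6 -0.287 je 0.143
```

Request:
{"method": "move_arm", "body": {"plan": [0,0,0,0,0,0,15]}}

```text
time: 18.0
eef_pos: [0.5404, -0.0173, 0.168]
tcp_rot: [0.683, 0.73, -0.0, -0.0]
contact_force: [-0.5, -0.2, 3.6]
opening: 0.272
finger_force: 79.7
```

```bash
python3 st.py
```

```text
t 18.0 p [540.4  -17.34 167.97] psi 3.86 F [-0.5  -0.24  3.6 ] M [0.007 0.199 0.198] q6 -0.287 je 0.141
```

Request:
{"method": "move_arm", "body": {"plan": [0,0,0,0,0,0,15]}}

```text
time: 18.1
eef_pos: [0.5404, -0.0173, 0.168]
tcp_rot: [0.683, 0.73, -0.0, -0.0]
contact_force: [-0.2, -0.3, 4.3]
opening: 0.266
finger_force: 79.7
```

```bash
python3 st.py
```

```text
t 18.1 p [540.4  -17.34 167.96] psi 3.85 F [-0.19 -0.32  4.25] M [-0.034  0.199  0.186] q6 -0.287 je 0.141
```

Request:
{"method": "move_arm", "body": {"plan": [0,0,0,0,0,-0.2,15]}}

```text
time: 18.2
eef_pos: [0.5404, -0.0173, 0.168]
tcp_rot: [0.684, 0.729, -0.0, -0.0]
contact_force: [-0.6, 0.3, 3.3]
opening: 0.27
finger_force: 79.7
```

```bash
python3 st.py
```

```text
t 18.2 p [540.4  -17.34 167.97] psi 3.65 F [-0.57  0.27  3.34] M [0.058 0.182 0.155] q6 -0.283 je 0.122
```

Request:
{"method": "move_arm", "body": {"plan": [0,0,0,0,0,0,15]}}

```text
time: 18.3
eef_pos: [0.5404, -0.0174, 0.168]
tcp_rot: [0.684, 0.729, -0.0, -0.0]
contact_force: [-0.9, 0.4, 3.6]
opening: 0.274
finger_force: 79.7
```

```bash
python3 st.py
```

```text
t 18.3 p [540.41 -17.36 167.96] psi 3.65 F [-0.91  0.44  3.6 ] M [-0.031  0.167  0.161] q6 -0.283 je 0.156
```

Request:
{"method": "move_arm", "body": {"plan": [0,0,0,0,0,0,15]}}

```text
time: 18.4
eef_pos: [0.5404, -0.0173, 0.1679]
tcp_rot: [0.684, 0.729, -0.0, -0.0]
contact_force: [0.1, 0.1, 3.3]
opening: 0.272
finger_force: 79.7
```

```bash
python3 st.py
```

```text
t 18.4 p [540.41 -17.35 167.95] psi 3.65 F [0.06 0.06 3.33] M [0.081 0.18  0.128] q6 -0.284 je 0.148
```

Request:
{"method": "move_arm", "body": {"plan": [0,0,0,0,0,0,15]}}

```text
time: 18.5
eef_pos: [0.5404, -0.0173, 0.1679]
tcp_rot: [0.684, 0.729, -0.0, -0.0]
contact_force: [0.1, -0.4, 3.6]
opening: 0.27
finger_force: 79.7
```

```bash
python3 st.py
```

```text
t 18.5 p [540.41 -17.33 167.94] psi 3.65 F [ 0.14 -0.42  3.63] M [0.052 0.242 0.15 ] q6 -0.284 je 0.147
```

Request:
{"method": "move_arm", "body": {"plan": [0,0,0,0,0,0,15]}}

```text
time: 18.6
eef_pos: [0.5404, -0.0173, 0.168]
tcp_rot: [0.684, 0.729, -0.0, -0.0]
contact_force: [-0.9, 0.4, 3.3]
opening: 0.275
finger_force: 79.7
```

```bash
python3 st.py
```

```text
t 18.6 p [540.41 -17.34 167.96] psi 3.65 F [-0.86  0.42  3.32] M [0.063 0.228 0.186] q6 -0.284 je 0.147
```

Request:
{"method": "move_arm", "body": {"plan": [0,0,0,0,0,0,15]}}

```text
time: 18.7
eef_pos: [0.5404, -0.0174, 0.168]
tcp_rot: [0.684, 0.729, -0.0, -0.0]
contact_force: [0.1, 0.2, 4.4]
opening: 0.271
finger_force: 79.7
```

```bash
python3 st.py
```

```text
t 18.7 p [540.42 -17.35 167.98] psi 3.65 F [0.07 0.19 4.39] M [-0.005  0.204  0.174] q6 -0.284 je 0.147
```

Request:
{"method": "move_arm", "body": {"plan": [0,0,0,0,0,-0.15,15,0,0,0,0,0,-0.15,15,0,0,0,0,0,-0.15,15,0,0,0,0,0,-0.15,15]}}

```text
time: 19.1
eef_pos: [0.5405, -0.0174, 0.168]
tcp_rot: [0.688, 0.726, -0.0, -0.0]
contact_force: [-1.1, 0.3, 4.9]
opening: 0.27
finger_force: 79.7
```

```bash
python3 st.py
```

```text
t 19.1 p [540.46 -17.36 168.  ] psi 3.04 F [-1.12  0.31  4.91] M [0.021 0.279 0.189] q6 -0.273 je 0.154
```

Request:
{"method": "move_arm", "body": {"plan": [0,0,0,0,0,0,15]}}

```text
time: 19.2
eef_pos: [0.5404, -0.0174, 0.168]
tcp_rot: [0.688, 0.726, -0.0, -0.0]
contact_force: [-1.3, 0.2, 3.7]
opening: 0.271
finger_force: 79.7
```

```bash
python3 st.py
```

```text
t 19.2 p [540.44 -17.35 167.98] psi 3.05 F [-1.27  0.2   3.68] M [0.045 0.284 0.142] q6 -0.273 je 0.173
```

Request:
{"method": "move_arm", "body": {"plan": [0,0,0,0,0,0,15]}}

```text
time: 19.3
eef_pos: [0.5405, -0.0173, 0.168]
tcp_rot: [0.688, 0.726, -0.0, -0.0]
contact_force: [-0.6, 0.2, 2.3]
opening: 0.272
finger_force: 79.7
```

```bash
python3 st.py
```

```text
t 19.3 p [540.46 -17.35 167.97] psi 3.06 F [-0.63  0.24  2.28] M [0.018 0.273 0.117] q6 -0.273 je 0.166
```

Request:
{"method": "move_arm", "body": {"plan": [0,0,0,0,0,0,15]}}

```text
time: 19.4
eef_pos: [0.5405, -0.0174, 0.168]
tcp_rot: [0.688, 0.726, -0.0, -0.0]
contact_force: [-1.7, 0.3, 4.2]
opening: 0.271
finger_force: 79.7
```

```bash
python3 st.py
```

```text
t 19.4 p [540.45 -17.37 167.97] psi 3.05 F [-1.7   0.33  4.19] M [0.072 0.292 0.187] q6 -0.273 je 0.166
```

Request:
{"method": "move_arm", "body": {"plan": [0,0,0,0,0,0,15]}}

```text
time: 19.5
eef_pos: [0.5405, -0.0173, 0.168]
tcp_rot: [0.688, 0.726, -0.0, -0.0]
contact_force: [-1.0, -0.1, 3.6]
opening: 0.273
finger_force: 79.7
```

```bash
python3 st.py
```

```text
t 19.5 p [540.46 -17.35 167.96] psi 3.05 F [-1.   -0.06  3.58] M [0.016 0.33  0.181] q6 -0.273 je 0.166
```

Request:
{"method": "move_arm", "body": {"plan": [0,0,0,0,0,0,15]}}

```text
time: 19.6
eef_pos: [0.5404, -0.0173, 0.168]
tcp_rot: [0.688, 0.726, -0.0, -0.0]
contact_force: [-1.3, 0.4, 2.7]
opening: 0.271
finger_force: 79.7
```

```bash
python3 st.py
```

```text
t 19.6 p [540.45 -17.34 167.97] psi 3.05 F [-1.32  0.37  2.69] M [0.054 0.32  0.14 ] q6 -0.273 je 0.166
```

Request:
{"method": "move_arm", "body": {"plan": [-0.2,0,0,0,0,-0.15,15,0,0,0,0,0,-0.1,15,0,0,0,0,0,0,15]}}

```text
time: 19.9
eef_pos: [0.5404, -0.0174, 0.1681]
tcp_rot: [0.69, 0.724, 0.0, 0.0]
contact_force: [-1.2, 0.2, 3.9]
opening: 0.269
finger_force: 79.7
```

```bash
python3 st.py
```

```text
t 19.9 p [540.42 -17.39 168.07] psi 2.8 F [-1.2   0.16  3.92] M [0.06  0.174 0.128] q6 -0.269 je 0.18
```

Request:
{"method": "move_arm", "body": {"plan": [0,0,0,0,0,0,15]}}

```text
time: 20.0
eef_pos: [0.5404, -0.0174, 0.1681]
tcp_rot: [0.69, 0.724, 0.0, 0.0]
contact_force: [-1.1, -0.3, 3.5]
opening: 0.268
finger_force: 79.7
```

```bash
python3 st.py
```

```text
t 20.0 p [540.41 -17.37 168.07] psi 2.8 F [-1.06 -0.27  3.52] M [0.088 0.273 0.18 ] q6 -0.269 je 0.175
```

Request:
{"method": "move_arm", "body": {"plan": [0,0,0,0,0,0,15]}}

```text
time: 20.1
eef_pos: [0.5404, -0.0174, 0.1681]
tcp_rot: [0.69, 0.724, 0.0, 0.0]
contact_force: [-0.8, 0.7, 3.0]
opening: 0.271
finger_force: 79.7
```

```bash
python3 st.py
```

```text
t 20.1 p [540.4  -17.35 168.08] psi 2.8 F [-0.81  0.71  2.96] M [0.053 0.25  0.198] q6 -0.269 je 0.175
```

Request:
{"method": "move_arm", "body": {"plan": [0,0,0,0,0,0,15]}}

```text
time: 20.2
eef_pos: [0.5404, -0.0174, 0.1681]
tcp_rot: [0.69, 0.724, 0.0, 0.0]
contact_force: [-0.7, 0.2, 3.1]
opening: 0.27
finger_force: 79.7
```

```bash
python3 st.py
```

```text
t 20.2 p [540.4  -17.36 168.06] psi 2.8 F [-0.67  0.24  3.06] M [0.096 0.182 0.166] q6 -0.269 je 0.175
```

Request:
{"method": "move_arm", "body": {"plan": [0,0,0,0,0,0,15]}}

```text
time: 20.3
eef_pos: [0.5404, -0.0174, 0.1681]
tcp_rot: [0.69, 0.724, 0.0, 0.0]
contact_force: [0.4, 0.3, 3.5]
opening: 0.275
finger_force: 79.7
```

```bash
python3 st.py
```

```text
t 20.3 p [540.39 -17.39 168.06] psi 2.8 F [0.41 0.25 3.47] M [0.083 0.182 0.172] q6 -0.269 je 0.175
```

Snug at about 0.17 N m, by both the wrist moment and the joint torque. I'll relax the wind-up and withdraw.

Request:
{"method": "move_arm", "body": {"plan": [0,0,0,0,0,1.5,15,0,0,0,0,0,1.5,15,0,0,2,0,0,0,15,0,0,3,0,0,0,15,0,0,5,0,0,0,15,0,0,15,0,0,0,15,0,0,25,0,0,0,15,0,0,5,0,0,0,15,0,0,0,0,0,0,15,0,0,0,0,0,0,15]}}

```text
time: 21.3
eef_pos: [0.5398, -0.0173, 0.2225]
tcp_rot: [0.67, 0.742, -0.0, -0.0]
contact_force: [-0.0, 0.1, -0.7]
opening: 0.267
finger_force: 79.7
```

```bash
python3 st.py
```

```text
t 21.3 p [539.81 -17.29 222.5 ] psi 5.8 F [-0.03  0.07 -0.75] M [ 0.064 -0.026 -0.015] q6 -0.321 je 0.0
```

Request:
{"method": "move_arm", "body": {"plan": [-3.3,20,0,0,0,6.9,15,-5.5,35,0,0,0,6.9,15,-5.5,35,0,0,0,6.9,15,-5.5,35,0,0,0,6.9,15,-5.5,35,0,0,0,6.9,15,-5.5,35,0,0,0,6.9,15,-5.5,35,0,0,0,6.9,15,-5.5,35,0,0,0,6.9,15,-3.5,23,0,0,0,6.9,15,-2,10,0,0,0,0.4,15,0,0,0,0,0,0,15,0,0,0,0,0,0,15]}}

```text
time: 22.5
eef_pos: [0.4929, 0.2798, 0.2223]
tcp_rot: [0.189, 0.982, -0.001, -0.0]
contact_force: [0.8, -0.7, -0.9]
opening: 0.272
finger_force: 79.3
```

```bash
python3 st.py
python3 - <<'E'
from plant import cams
import cv2,numpy as np
S=cams.read_camera("side")
a=cv2.resize(S["color"][190:280,235:335,::-1],None,fx=6,fy=6,interpolation=cv2.INTER_CUBIC)
cv2.imwrite("pics/ret.png",a)
E
```

```text
t 22.5 p [492.86 279.79 222.27] psi 68.2 F [ 0.81 -0.73 -0.86] M [-0.024  0.009  0.022] q6 -0.852 je 0.008
```

View pics/ret.png

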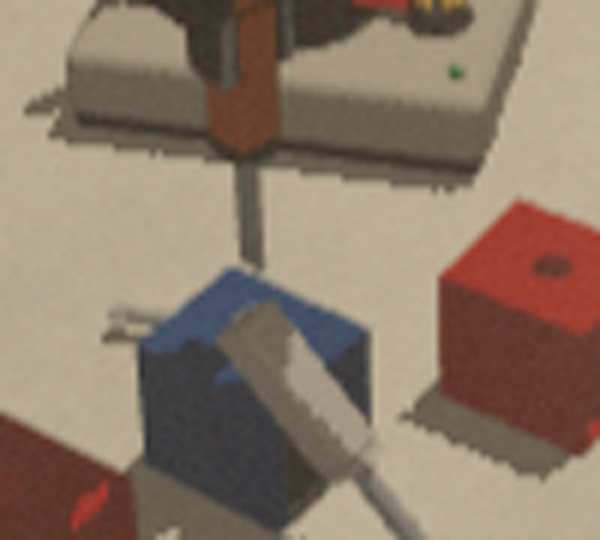

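The driver hangs over the stand with its tip at crop (250,268), and the red tongue has swung toward the plate. The white driver leans on the near edge, clear of the hole. Lowering.

Request:
{"method": "move_arm", "body": {"plan": [-0.3,0.8,-15,0,0,0,15,0,0,-15,0,0,0,15,0,0,-10,0,0,0,15,0,0,-5,0,0,0,15,0,0,0,0,0,0,15]}}

```text
time: 23.05
eef_pos: [0.492, 0.281, 0.1763]
tcp_rot: [0.188, 0.982, -0.001, -0.001]
contact_force: [-0.6, 0.8, -1.8]
opening: 0.272
finger_force: 79.5
```

Request:
{"method": "move_arm", "body": {"plan": [0,0,-10,0,0,0,15,0,0,-15,0,0,0,15,0,0,-15,0,0,0,15,0,0,-10,0,0,0,15,0,0,-4,0,0,0,15,0,0,0,0,0,0,15]}}

```text
time: 23.65
eef_pos: [0.4921, 0.2812, 0.1228]
tcp_rot: [0.188, 0.982, -0.001, -0.001]
contact_force: [-0.9, 0.4, -1.2]
opening: 0.273
finger_force: 79.5
```

```bash
python3 st.py
```

```text
t 23.65 p [492.11 281.23 122.78] psi 68.3 F [-0.85  0.41 -1.16] M [0.004 0.014 0.027] q6 -0.852 je -0.0
```

Request:
{"method": "move_arm", "body": {"plan": [0,0,-2,0,0,0,15,0,0,-2,0,0,0,15,0,0,-1,0,0,0,15,0,0,0,0,0,0,15]}}

```text
time: 24.05
eef_pos: [0.4928, 0.2814, 0.1192]
tcp_rot: [0.188, 0.982, 0.0, 0.0]
contact_force: [-0.2, -0.1, -1.7]
opening: 0.272
finger_force: 79.5
```

```bash
python3 st.py
```

```text
t 24.05 p [492.79 281.43 119.18] psi 68.3 F [-0.2  -0.1  -1.68] M [0.031 0.032 0.017] q6 -0.852 je -0.0
```

Request:
{"method": "move_arm", "body": {"plan": [0,0,-1,0,0,0,15,0,0,0,0,0,0,15]}}

```text
time: 24.25
eef_pos: [0.4927, 0.2814, 0.1181]
tcp_rot: [0.188, 0.982, 0.0, 0.0]
contact_force: [0.2, -1.3, -1.4]
opening: 0.267
finger_force: 79.5
```

```bash
python3 st.py
```

```text
t 24.25 p [492.71 281.43 118.05] psi 68.3 F [ 0.22 -1.28 -1.37] M [ 0.013  0.022 -0.014] q6 -0.852 je -0.0
```

Request:
{"method": "move_arm", "body": {"plan": [0,0,-1,0,0,0,15,0,0,0,0,0,0,15]}}

```text
time: 24.45
eef_pos: [0.4926, 0.2814, 0.1169]
tcp_rot: [0.188, 0.982, -0.0, -0.0]
contact_force: [-0.5, 0.4, -2.6]
opening: 0.269
finger_force: 79.5
```

Request:
{"method": "move_arm", "body": {"plan": [0,0,-0.7,0,0,0,15,0,0,0,0,0,0,15]}}

```text
time: 24.65
eef_pos: [0.4928, 0.2814, 0.1164]
tcp_rot: [0.188, 0.982, 0.0, 0.0]
contact_force: [1.0, 0.5, -2.2]
opening: 0.275
finger_force: 79.6
```

Request:
{"method": "move_arm", "body": {"plan": [0,0,-0.7,0,0,0,15,0,0,0,0,0,0,15]}}

```text
time: 24.85
eef_pos: [0.4928, 0.2815, 0.1163]
tcp_rot: [0.188, 0.982, -0.0, 0.0]
contact_force: [-1.6, 0.3, 3.6]
opening: 0.271
finger_force: 80.1
```

```bash
python3 st.py
```

```text
t 24.85 p [492.82 281.49 116.29] psi 68.3 F [-1.62  0.31  3.59] M [-0.203  0.329 -0.016] q6 -0.852 je -0.019
```

The collar touched at the expected home height. Releasing with a small opening and rising straight up.

Request:
{"method": "move_arm", "body": {"plan": [0,0,0.6,0,0,0,15,0,0,0,0,0,0,28,0,0,0,0,0,0,36,0,0,0,0,0,0,36,0,0,0,0,0,0,36,0,0,8,0,0,0,36,0,0,15,0,0,0,36,0,0,30,0,0,0,36,0,0,45,0,0,0,36,0,0,45,0,0,0,36,0,0,0,0,0,0,36], "newtons": 20}}

```text
time: 25.95
eef_pos: [0.4966, 0.2829, 0.27]
tcp_rot: [0.188, 0.982, 0.004, 0.008]
contact_force: [0.2, 0.0, 0.5]
opening: 0.422
finger_force: 0.0
```

Request:
{"method": "move_arm", "body": {"plan": [0,-45,0,0,0,0,36,0,-45,0,0,0,0,36,0,-45,0,0,0,0,36,0,-45,0,0,0,0,36,0,-45,0,0,0,0,36,0,-45,0,0,0,0,36,0,-45,0,0,0,0,36,0,-45,0,0,0,0,36,0,-45,0,0,0,0,36,0,0,0,0,0,0,36,0,0,0,0,0,0,36]}}

```text
time: 27.05
eef_pos: [0.4927, -0.1243, 0.26]
tcp_rot: [0.189, 0.982, 0.0, 0.0]
contact_force: [-0.8, 0.1, 0.1]
opening: 0.422
finger_force: 0.0
```

```bash
python3 st.py
python3 - <<'E'
from plant import cams
import cv2,numpy as np
from h import *
S=cams.read_camera("side")["color"][170:285,225:345,::-1];T=cams.read_camera("top")
print(proj(T,[[.493,.2813,.158]]))
t=T["color"][130:245,190:350,::-1]
z=lambda c:cv2.resize(c,None,fx=2.8,fy=2.8,interpolation=cv2.INTER_CUBIC)
cv2.imwrite("pics/end.png",np.hstack([z(S),z(t)]))
E
```

```text
t 27.05 p [ 492.68 -124.31  259.98] psi 68.16 F [-0.76  0.12  0.14] M [0.019 0.059 0.026] q6 -1.637 je -0.014
[[213.37613165 208.0148261 ]]
```

View pics/end.png

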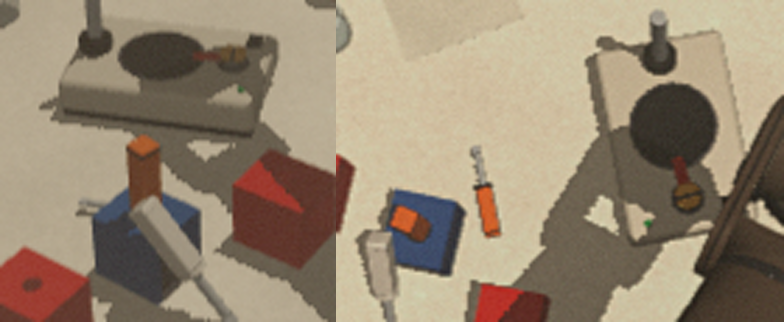

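The driver stands upright at home in the stand (top view about (410,220)). The red tongue points over the stage plate and the slot is turned about 85° from its start. Handing in.

```bash
python3 -c "
from plant import order
print(order.sign_off())"
```

```text
the job is handed in; nothing more can be done
None
```

The lock screw is nipped up at its stop at about 0.17 N m, the driver is back upright and fully home in its stand, and the job is handed in at 27 s; the white and small orange spare drivers toppled early on (by my reckoning untouched by the gripper, though no contact check proves it), and I left them lying.

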